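Pull out the drying rail until it locks

ROBOT

A 6-joint arm with a two-finger parallel gripper is mounted at the origin on the work surface. World frame = base frame: x ahead of the robot, y to its left, z up, the work surface at z = 0. Lengths are in mm, angles in degrees, forces in N, time in s.
With the tool pointing down it reaches from about 300 to 850 mm from the base axis. Payload 4.2 kg.
Tool frame: the origin (TCP) lies at the very end of the fingers, on their centre line; the grasp point (between the pads) lies env.grip_point_offset behind it (env.grip_point_offset is the distance from the TCP to the grasp point, in mm); z points along the fingers, y is the direction in which the jaws open and shut (so a half turn about z gives the same grasp; the last joint's range is limited). The gripper opens to 91 mm and grips with 3 to 60 N. Pads are 32 mm wide; open, the fingers measure 118 mm over their backs; the gripper's body (76 mm by 178 mm) begins 60 mm behind the grasp point.
Start: joints at [74.485, 18.312, 89.639, -0, 72.044, -1.146], TCP at [142.704, 557.027, 213.976] pointing down, gripper open.
Joint ranges: [-177.97, 177.97], [-48.28, 115.42], [12.27, 149.76], [-77.06, 257.06], [2.81, 150.46], [-146.56, 146.56]. Speed limits (degrees/s): [147.25, 147.25, 180, 180, 180, 180].

INTERFACE

Orientations are given as [roll, pitch, yaw] about the fixed x, y, z axes, in that order (R = Rz(yaw) Ry(pitch) Rx(roll)).
In Python, from workcell import env, grab_frame, camera_params gives the robot as it stands. The module is installed in compiled form; this text tells all that it offers.
- The arm moves only by the shell command python3 -m creep 'ROWS' [OPENING] [FORCE]. ROWS is a JSON object of lists of equal length, an entry for each row: "offset": the shift along the tool's x, y, z in m, a list of three; "rotation": the turn, a rotation vector about the tool's x, y, z in degrees, a list of three. A call has 1 to 5 rows; each row shifts and turns the commanded pose from where the row before left it, along the tool's axes as they then stand; what a row does not reach is not made up. A row lasts 1/8 s, in which the tool goes at most 62.5 mm and 10.7 degrees, less where a joint would pass 70% of its speed; a pose out of reach is approached as far as the arm can. A call is refused whole if a number of a shift passes 0.0625 or a number of a turn 10.7, either way. A call with a gripper value outside its range is refused whole. OPENING is the closure, from 0 (fully open) to 1 (shut), set as the call begins (- or left out, the last holds). The fingers move at their own pace and stop on an object; FORCE is the grip in N (left out, the last holds). Time passes only in rows, so rows that do not move let the fingers close. It gives the time, the measured TCP pose, the force and the opening at its end, in the units of the state.
- env.state(): the state, without advancing time (a new reading comes with each control period).
- grab_frame(name): name is "side" or "top" or "wrist"; returns the picture (420x560x3 uint8, red, green, blue); there is no depth.
- camera_params(name): a dict with "mtx" (3x3 intrinsics, pixels), "R" (3x3) and "t" (3): a world point X has camera coordinates R X + t. Camera axes: x right, y down, z forward; pixel columns grow to the right and rows downward; lengths in mm; the calibration is good to about 2 mm. The wrist camera is an equidistant fisheye: a pixel r from the principal point sees the ray r / f radians off the axis. A picture is of the moment at which its call begins: read the wrist's pose just before it. camera_params takes no time and is no camera call; for the wrist camera it gives the pose at the moment of the call.
- env.job_done(): hands the job in, once; it reports no verdict.
The state is a dict: "time_s": time; "qpos": joint angles; "qvel": joint speeds; "effort": joint torques, N m; "ee_pos": TCP position; "ee_rot": TCP orientation; "force": force on the tool from outside, world axes, zero at the start; "torque": the same for the moment, N m; "gripper_width": finger opening in mm.
Only numpy, scipy, OpenCV 4.12 (cv2) and the standard library are available. Lean on these libraries where they do the work, as an engineer would, in place of code of your own. Each camera call takes 0.05 s, during which the arm holds its last target.

TASK

Two telescoping drying rails stand on the kitchen counter, both pushed in. Pull out the rail with the orange grip, to dry a dishcloth on, until its red lock button pops up through the slot in the sleeve and the rail is locked out, then let go of it. Leave the rail with the blue grip as it is.

Things in the scene. Friction and masses are not known exactly. Their poses are not given: they have to be found in the camera images.
- orange_grip (a point): Centre of the top of the orange grip, an upright block 26 x 26 mm, 70 tall, top 126 above the counter, on the end of a level bar 18 wide. Bar slides out of a fixed aluminium sleeve 180 long, 34 wide, top at 90; sleeve mouth 45 behind the grip's centre when fully in. -x: the way to pull, roughly towards the robot; y across, z up; block sides face x and y. Clutter in front is under 60 tall.
- orange_rail (a joint): How far the orange rail is pulled out, in m: 0 fully in, 0.116 at its end stop; starts 0 to 0.03 out. It slides straight and level along the grip's -x. Pulling takes about 3 N plus 12 N per m/s; it stays where it is left. Its stand does not move; it may be on the left or the right.
- orange_lock (a joint): Height of its lock button, in m: about 0 while hidden inside the sleeve, 0.011 when popped up. A sprung red dome 14 mm across on the bar. With the rail 0.104 to 0.116 out it is under a slot 26 mm long in the sleeve's top (centre 30 mm behind the mouth) and pops up by itself, 7 mm proud. It then stops the rail sliding back in; a few mm of play are normal.
- blue_grip (a point): Centre of the top of the other rail's grip: same shape and size but blue, on its own fixed stand 0.3 to 0.55 m to the left or right of the orange one's. 0 to 0.03 m out at the start; it must stay as it is.
Not all that is in view belongs to the job. Leave any purple look-alike of the part that bears orange_grip alone.

How it is judged (in metres and radians):
At the end, for the whole second after the job is handed in: The orange rail is at least 100 mm out with its lock button popped up (more than 7 mm), at rest and let go; the blue grip is within 15 mm of where it was (value of joint orange_rail above 0.1 m and value of joint orange_lock above 0.007 m and velocity of joint orange_rail between -0.01 and 0.01 m/s and distance of blue_grip from where it was at the start of the episode below 0.015 m); the robot touches nothing.
It fails at once if the rail with the blue grip is moved by more than 15 mm (distance of blue_grip from where it was at the start of the episode above 0.015 m).
It also fails if it takes over 32 s, if anything falls off the work surface, if the arm or the gripper's body presses on something with over 40 N, if the wrist force passes 120 N, or if a joint passes its speed limit or range.

## Working session

There is one attempt and no reset: what is moved stays moved. The work goes in short steps, Python scripts to look and compute and a shell command to move; the robot and the scene stay as the last step left them, time stands still between calls to the robot, and variables do not carry over. Pictures are saved under pics/ and viewed, and the job is handed in when it is done.

```bash
mkdir -p pics; python3 - <<'E'
from workcell import env, grab_frame, camera_params
import cv2
print(env.state(), env.grip_point_offset)
for n in("side","top","wrist"):
    p=camera_params(n);f=grab_frame(n);cv2.imwrite(f"pics/{n}0.png",f[:,:,::-1]);print(n,p)
E
```

```text
{'time_s': 0.0, 'qpos': array([ 7.44864091e+01,  1.83491402e+01,  8.97076779e+01, -5.00988458e-05,
        7.20431807e+01, -1.14507496e+00]), 'qvel': array([-0.03478522,  0.01377406,  0.08971893,  0.01053088, -0.02574929,
       -0.03894165]), 'effort': array([ 1.53525662e-04, -4.12464023e+01, -2.31976175e+01,  7.28286593e-02,
        4.55609872e-02, -1.34907018e-04]), 'ee_pos': array([142.54378974, 556.5181759 , 213.13673368]), 'ee_rot': array([-1.79900020e+02, -1.95075445e-03,  1.65631498e+02]), 'force': array([-0.04245029, -0.18006958, -0.43925137]), 'torque': array([-0.01833035, -0.01884612,  0.03885384]), 'gripper_width': 91.19503118905617} 18.8
side {'mtx': array([[416.22101171,   0.        , 287.41175399],
       [  0.        , 416.22101171, 217.61030027],
       [  0.        ,   0.        ,   1.        ]]), 'R': array([[ 0.87798477, -0.47851516, -0.01288339],
       [-0.23294779, -0.40359339, -0.88478681],
       [ 0.41818425,  0.7798305 , -0.4658179 ]]), 't': array([-393.90485976,  210.96477276,  710.67483938])}
top {'mtx': array([[380.10734575,   0.        , 273.55517556],
       [  0.        , 380.10734575, 206.83543302],
       [  0.        ,   0.        ,   1.        ]]), 'R': array([[ 0.02370695, -0.99969176,  0.00737281],
       [-0.98906885, -0.02452738, -0.14540019],
       [ 0.14553621, -0.00384522, -0.98934545]]), 't': array([  10.16460269,  494.18225709, 1016.49237838])}
wrist {'mtx': array([[325.1922621 ,   0.        , 278.11994517],
       [  0.        , 325.1922621 , 208.53287863],
       [  0.        ,   0.        ,   1.        ]]), 'R': array([[ 0.24743077,  0.96890415, -0.00166303],
       [ 0.93841779, -0.23921753,  0.24929307],
       [ 0.24114326, -0.0632434 , -0.96842666]]), 't': array([-574.03093037,  -29.72663035,  391.61690067])}
```

View pics/side0.png

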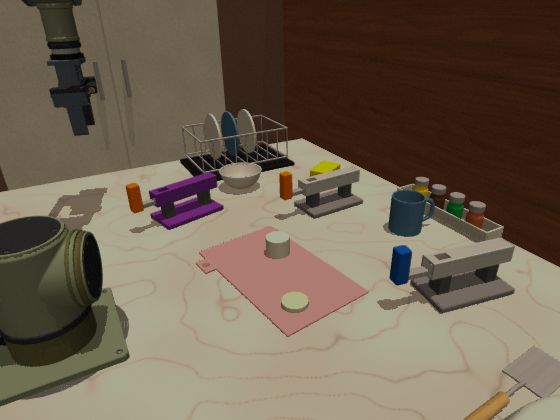

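View pics/top0.png

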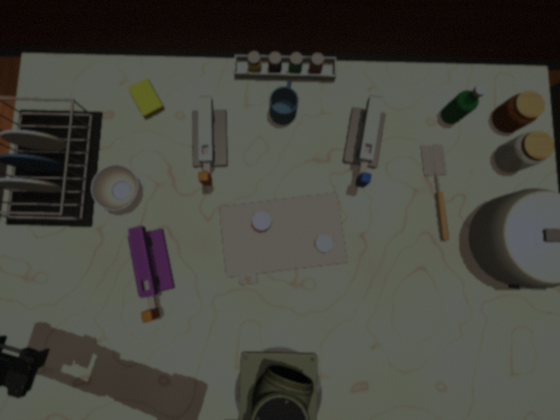

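View pics/wrist0.png

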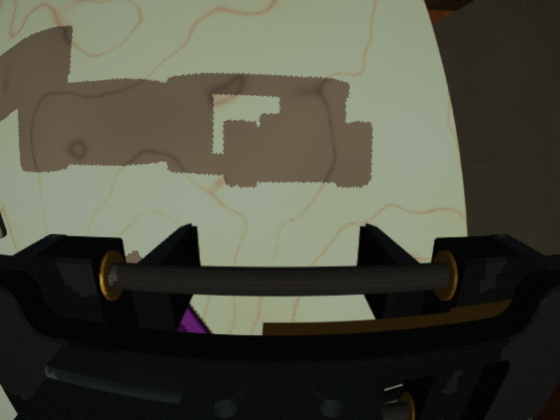

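The side view shows an orange grip on an aluminium sleeve at about (286,185), which is the target. The purple look-alike at (135,198) also has an orange grip, and blue is at (400,265). In the top view the target grip is at about (205,178), the look-alike at (150,315) and blue at (364,179). Next I measure them.

```bash
cat > h.py <<'E'
import numpy as np,cv2
from workcell import env,grab_frame,camera_params
def ray(p,px):
    d=np.linalg.inv(p['mtx'])@np.array([px[0],px[1],1.]);R=p['R'];return -R.T@p['t'],R.T@d
def plane(p,px,z):
    c,d=ray(p,px);return c+d*(z-c[2])/d[2]
def proj(p,X):
    v=p['mtx']@(p['R']@np.array(X,float)+p['t']);return v[:2]/v[2]
def tri(pa,a,pb,b):
    c1,d1=ray(pa,a);c2,d2=ray(pb,b);d1/=np.linalg.norm(d1);d2/=np.linalg.norm(d2)
    s=np.linalg.lstsq(np.c_[d1,-d2],c2-c1,rcond=None)[0]
    A=c1+s[0]*d1;B=c2+s[1]*d2;return (A+B)/2,np.linalg.norm(A-B)
E
python3 - <<'E'
from h import *
t=cv2.imread('pics/top0.png');s=cv2.imread('pics/side0.png')
cv2.imwrite('pics/c1.png',np.hstack([cv2.resize(cv2.convertScaleAbs(t[90:190,180:240],alpha=1.6),None,fx=6,fy=6,interpolation=cv2.INTER_NEAREST),cv2.resize(s[150:225,265:370],None,fx=4,fy=8,interpolation=0)]))
for n,im in(('top',t),('side',s)):
    p=camera_params(n);h=cv2.cvtColor(im,cv2.COLOR_BGR2HSV)
    m=cv2.inRange(h,(3,170,60),(18,255,255))
    k,l,st,ce=cv2.connectedComponentsWithStats(m)
    for i in range(1,k):
        if st[i,4]>40:
            c=cv2.findContours((l==i).astype(np.uint8),0,1)[0][0];print(n,st[i],ce[i],cv2.minAreaRect(c))
            if n=='top':print(plane(p,ce[i],126))
E
```

```text
top [  0 103  12  14  82] [  5.1097561  109.96341463] ((5.300002098083496, 109.60000610351562), (14.230249404907227, 9.803061485290527), 18.434947967529297)
[719.05633562 730.13488126 126.        ]
top [  0 117  10  12  65] [  3.64615385 122.84615385] ((4.5, 122.5), (9.0, 11.0), 0.0)
[683.87881161 729.4932698  126.        ]
top [143 311   9  10  69] [147.02898551 315.63768116] ((146.8823699951172, 315.5294494628906), (7.761139392852783, 9.216353416442871), 75.96376037597656)
[206.67525852 322.55681314 126.        ]
side [280 171  12  29 317] [285.51104101 185.21135647] ((285.5, 185.0), (11.0, 28.0), 0.0)
side [126 183  17  30 359] [134.13370474 197.35097493] ((134.17640686035156, 197.462890625), (29.201984405517578, 12.61814022064209), 78.11134338378906)
side [466 211  18  17 201] [474.94527363 218.41293532] ((474.0270690917969, 218.83786010742188), (16.76869773864746, 14.467110633850098), 9.462321281433105)
```

View pics/c1.png

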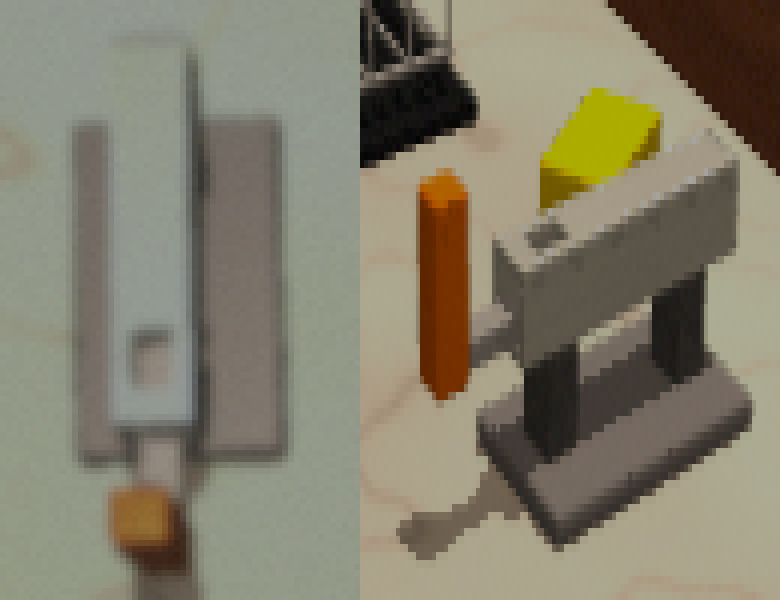

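```bash
python3 - <<'E'
from h import *
pt=camera_params('top');ps=camera_params('side')
T=lambda x,y:(x/6+179.5,y/6+89.5); S=lambda x,y:((x-360)/4+264.5,y/8+149.5)
print('grip',plane(pt,T(140,517),126),plane(ps,S(444,188),126),tri(pt,T(140,517),ps,S(444,188)))
c=[plane(pt,T(*q),90) for q in((108,427),(194,427),(112,40),(190,40))]
print(np.round(c,1))
f=(c[0]+c[1])/2;b=(c[2]+c[3])/2;d=b-f;print('len',np.linalg.norm(d),'ang',np.degrees(np.arctan2(d[1],d[0])),'width',np.linalg.norm(c[0]-c[1]))
# side: sleeve top edge, nearer edge (525,272)->(738,160); far (493,235)->(708,132)
c2=[plane(ps,S(*q),90) for q in((493,235),(525,272),(708,132),(738,160))];print(np.round(c2,1))
f2=(c2[0]+c2[1])/2;b2=(c2[2]+c2[3])/2;d=b2-f2;print('len',np.linalg.norm(d),'ang',np.degrees(np.arctan2(d[1],d[0])))
g=plane(pt,T(140,517),126);print('dist to mouth',np.linalg.norm((g-f)[:2]))
# base plate edges direction z~0..10
e=[plane(pt,T(*q),10) for q in((77,460),(77,125),(284,455),(280,120))];
for a,b in((0,1),(2,3)):
  d=e[b]-e[a];print('plate',np.degrees(np.arctan2(d[1],d[0])))
E
```

```text
grip [556.62142872 205.21068116 126.        ] [555.49970637 202.66790058 126.        ] (array([556.93317291, 205.43092147, 124.7602762 ]), np.float64(0.0653608178888279))
[[605.4 228.3  90. ]
 [606.3 190.1  90. ]
 [787.  236.   90. ]
 [788.  200.5  90. ]]
len 181.88089776083143 ang 2.8661587092631793 width 38.2160617904017
[[606.2 229.5  90. ]
 [608.5 192.1  90. ]
 [785.  234.9  90. ]
 [786.6 202.3  90. ]]
len 178.62881328029533 ang 2.5229932331157223
dist to mouth 49.38873839208747
plate 3.1353690582250957
plate 3.0465813823458032
```

Grip is at about (556.5, 205, 126) by top and side rays, which agree to about 2.5 mm. The triangulated height is 124.8 against 126, and the sleeve length is 179–182 against 180. The rail axis is at about 2.9°, and it is about 4 mm out. I'll turn the tool to yaw 182.9, so tool x is the pull direction, and then travel.

```bash
python3 -m creep '{"offset":[[0,0,0],[0,0,0],[-0.0396,-0.0371,0],[-0.0396,-0.0371,0],[-0.0396,-0.0371,0]],"rotation":[[0,0,-8.6],[0,0,-8.6],[0,0,0],[0,0,0],[0,0,0]]}' 0 30
```

```text
time_s: 0.78
ee_pos: [267.8, 450.5, 213.7]
ee_rot: [-180.0, -0.0, -177.1]
force: [0.7, 1.0, 0.9]
gripper_width: 91.1
```

```bash
python3 -m creep '{"offset":[[-0.0396,-0.0371,0],[-0.0396,-0.0371,0],[-0.0396,-0.0371,0],[-0.0396,-0.0371,0],[-0.0396,-0.0371,0]],"rotation":[[0,0,0],[0,0,0],[0,0,0],[0,0,0],[0,0,0]]}' && python3 -m creep '{"offset":[[-0.0396,-0.0371,0],[-0.0396,-0.0371,0],[0,0,0],[0,0,0]],"rotation":[[0,0,0],[0,0,0],[0,0,0],[0,0,0]]}' && python3 - <<'E'
from h import *
cv2.imwrite('pics/w1.png',grab_frame('wrist')[:,:,::-1]);cv2.imwrite('pics/s1.png',grab_frame('side')[:,:,::-1]);s=env.state();print(s['ee_pos'],s['ee_rot'])
np.set_printoptions(suppress=True);p=camera_params('wrist')
# project predicted grip top corners in fisheye
def fe(X):
    v=p['R']@np.array(X,float)+p['t'];r=np.hypot(v[0],v[1]);th=np.arctan2(r,v[2]);k=p['mtx'];return np.array([k[0,2],k[1,2]])+k[0,0]*th*v[:2]/r
print(fe([556.5,205,126]),fe([543.5,192,126]),fe([569.5,218,126]))
E
```

```text
time_s: 1.4
ee_pos: [474.9, 274.9, 213.8]
ee_rot: [180.0, -0.0, -177.2]
force: [0.7, 0.3, 0.1]
gripper_width: 91.5
time_s: 1.9
ee_pos: [556.0, 206.1, 213.5]
ee_rot: [180.0, -0.1, -177.2]
force: [-0.1, -0.3, 0.8]
gripper_width: 91.2
[555.54977631 206.83133111 213.87095666] [ 1.79985625e+02 -4.21796077e-02 -1.77099096e+02]
[276.29194266 212.34524497] [261.25167508 196.26320827] [290.95874572 228.01098142]
```

View pics/w1.png

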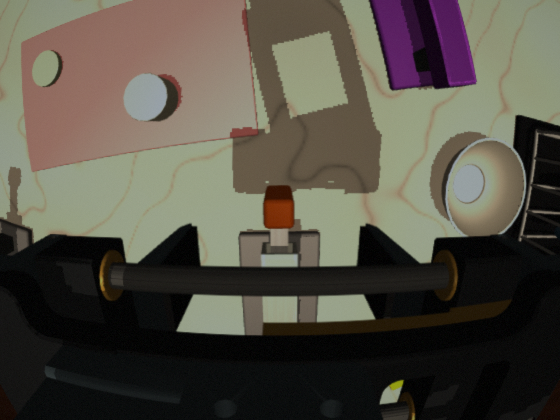

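View pics/s1.png

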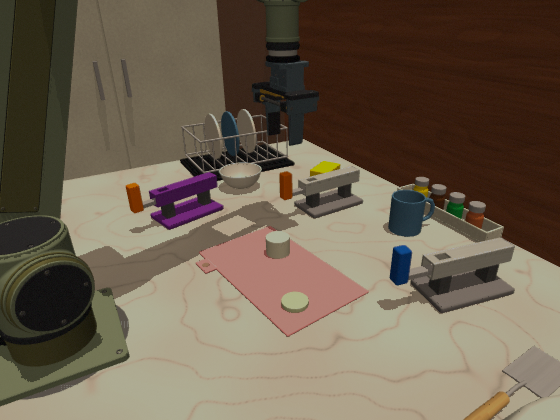

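The wrist view shows the orange grip top at about (279,213), against (276,212) predicted. The fingers straddle it at about y=206.5. Descending about 125 mm.

```bash
python3 -m creep '{"offset":[[0,0,0.032],[0,0,0.032],[0,0,0.032],[0,0,0.03],[0,0,0]],"rotation":[[0,0,0],[0,0,0],[0,0,0],[0,0,0],[0,0,0]]}' && python3 -m creep '{"offset":[[0,0,0],[0,0,0],[0,0,0],[0,0,0],[0,0,0]],"rotation":[[0,0,0],[0,0,0],[0,0,0],[0,0,0],[0,0,0]]}' 1 25
```

```text
time_s: 2.62
ee_pos: [554.0, 206.5, 86.1]
ee_rot: [-179.9, -0.3, -177.1]
force: [0.4, -0.2, -1.0]
gripper_width: 90.6
time_s: 3.25
ee_pos: [556.6, 206.0, 88.1]
ee_rot: [180.0, 0.0, -177.2]
force: [0.5, 0.2, -0.5]
gripper_width: 44.0
```

```bash
python3 -m creep '{"offset":[[0,0,0],[0,0,0],[0,0,0],[0,0,0],[0,0,0]],"rotation":[[0,0,0],[0,0,0],[0,0,0],[0,0,0],[0,0,0]]}'; python3 -m creep '{"offset":[[0,0,0],[0,0,0]],"rotation":[[0,0,0],[0,0,0]]}'
```

```text
time_s: 3.88
ee_pos: [556.5, 206.3, 87.9]
ee_rot: [180.0, 0.0, -177.1]
force: [0.2, 1.8, 0.1]
gripper_width: 25.9
time_s: 4.12
ee_pos: [556.5, 206.3, 87.9]
ee_rot: [180.0, -0.0, -177.2]
force: [0.2, 2.6, -1.6]
gripper_width: 26.1
```

The grip is held at 26 mm width. Pulling along tool +x.

```bash
python3 -m creep '{"offset":[[0.015,0,0],[0.015,0,0],[0.015,0,0],[0.015,0,0],[0.015,0,0]],"rotation":[[0,0,0],[0,0,0],[0,0,0],[0,0,0],[0,0,0]]}'; python3 -m creep '{"offset":[[0.010,0,0],[0.010,0,0],[0.006,0,0],[0,0,0],[0,0,0]],"rotation":[[0,0,0],[0,0,0],[0,0,0],[0,0,0],[0,0,0]]}'
python3 - <<'E'
from h import *
w=grab_frame('wrist')[:,:,::-1];s=grab_frame('side')[:,:,::-1]
cv2.imwrite('pics/w2.png',w);cv2.imwrite('pics/s2.png',cv2.resize(s[140:230,220:380],None,fx=5,fy=5))
E
```

```text
time_s: 4.75
ee_pos: [483.0, 201.8, 87.9]
ee_rot: [-180.0, 0.2, -177.1]
force: [5.7, -0.4, -5.3]
gripper_width: 26.0
time_s: 5.38
ee_pos: [454.8, 200.1, 87.9]
ee_rot: [-179.9, -0.1, -177.2]
force: [-1.1, -5.3, 1.2]
gripper_width: 25.8
```

View pics/w2.png

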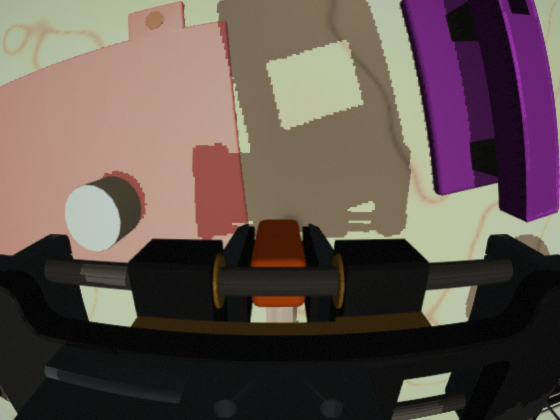

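View pics/s2.png

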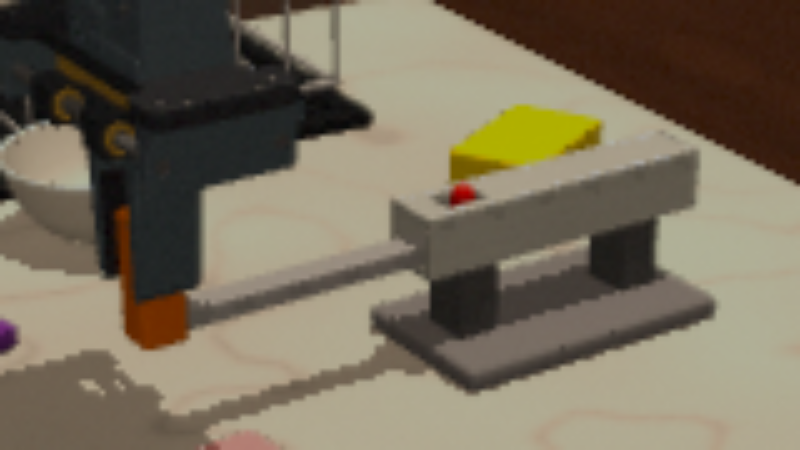

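The side crop shows the red dome up through the slot at crop (463,195), towards the slot's rear. I'll pull 4 mm more to centre it, then release and lift.

```bash
python3 -m creep '{"offset":[[0.004,0,0],[0,0,0],[0,0,0]],"rotation":[[0,0,0],[0,0,0],[0,0,0]]}' && python3 -m creep '{"offset":[[0,0,0],[0,0,0],[0,0,0],[0,0,0],[0,0,0]],"rotation":[[0,0,0],[0,0,0],[0,0,0],[0,0,0],[0,0,0]]}' 0 ; python3 -m creep '{"offset":[[0,0,0],[0,0,0],[0,0,0],[0,0,0],[0,0,0]],"rotation":[[0,0,0],[0,0,0],[0,0,0],[0,0,0],[0,0,0]]}'
```

```text
time_s: 5.85
ee_pos: [451.7, 199.9, 87.9]
ee_rot: [-179.9, -0.0, -177.1]
force: [1.9, -5.3, -1.7]
gripper_width: 25.9
time_s: 6.48
ee_pos: [451.6, 200.9, 88.0]
ee_rot: [180.0, -0.0, -177.2]
force: [-0.3, 0.0, -0.1]
gripper_width: 73.3
time_s: 7.1
ee_pos: [451.7, 200.9, 88.0]
ee_rot: [180.0, 0.0, -177.2]
force: [0.3, -0.3, 0.5]
gripper_width: 91.2
```

Released. Lifting straight up and looking.

```bash
python3 -m creep '{"offset":[[0,0,-0.03],[0,0,-0.035],[0,0,-0.035],[0,0,-0.03],[0,0,0]],"rotation":[[0,0,0],[0,0,0],[0,0,0],[0,0,0],[0,0,0]]}'; python3 -m creep '{"offset":[[0,0,0],[0,0,0]],"rotation":[[0,0,0],[0,0,0]]}'
python3 - <<'E'
from h import *
t=grab_frame('top')[:,:,::-1];s=grab_frame('side')[:,:,::-1]
cv2.imwrite('pics/f3.png',s)
cv2.imwrite('pics/s3.png',np.vstack([cv2.resize(s[140:220,220:380],None,fx=5,fy=5),]))
ps=camera_params('side');pt=camera_params('top')
s0=cv2.imread('pics/side0.png')
for im in(s0,s):
    m=cv2.inRange(cv2.cvtColor(im,40),(105,180,40),(125,255,255));m[:, :380]=0
    k,l,st,ce=cv2.connectedComponentsWithStats(m);i=1+np.argmax(st[1:,4]);print('blue',st[i],ce[i])
m=cv2.inRange(cv2.cvtColor(s,40),(0,180,90),(4,255,255))|cv2.inRange(cv2.cvtColor(s,40),(176,180,90),(180,255,255))
m[:,:290]=0;m[:,340:]=0;ys,xs=np.nonzero(m);print(len(xs),xs.min(),xs.max(),ys.min(),ys.max());X=plane(ps,(xs.mean(),ys.mean()),93);print('dome',X,'behind mouth',(X-[607,210.3,93])@[.9987,.0506,0])
m=cv2.inRange(cv2.cvtColor(s,40),(5,170,60),(18,255,255));m[:,:150]=0;m[:,300:]=0
k,l,st,ce=cv2.connectedComponentsWithStats(m);i=1+np.argmax(st[1:,4]);print('orange',st[i],ce[i]);X=plane(ps,ce[i],91);print(X,plane(ps,(285.5,185.2),91))
print(env.state()['ee_pos'],env.state()['time_s'])
E
```

```text
time_s: 7.72
ee_pos: [452.9, 201.4, 220.1]
ee_rot: [179.9, 0.3, -177.2]
force: [0.5, -0.1, 0.4]
gripper_width: 91.1
time_s: 7.98
ee_pos: [450.9, 200.5, 216.5]
ee_rot: [-179.9, -0.2, -177.2]
force: [-0.0, 0.0, 0.0]
gripper_width: 91.4
blue [390 246  21  39 637] [400.03453689 264.6577708 ]
blue [390 246  21  39 637] [400.00941915 264.70486656]
11 309 313 178 180
dome [632.9647241  205.79335487  93.        ] behind mouth 25.70293371650629
orange [242 180  14  30 345] [248.72463768 194.46956522]
[452.53814694 201.83294578  91.        ] [557.06188949 206.66925553  91.        ]
[451.17816466 200.62644879 216.82339675] 8.075
```

View pics/f3.png

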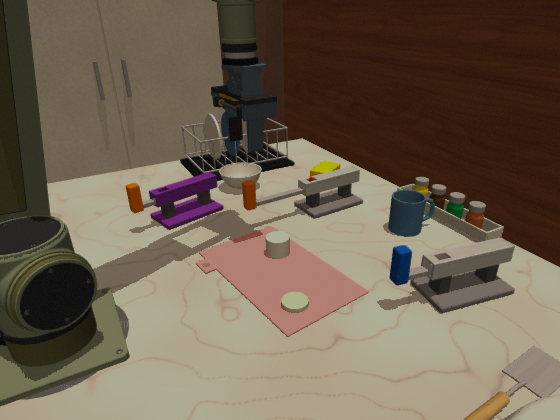

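View pics/s3.png

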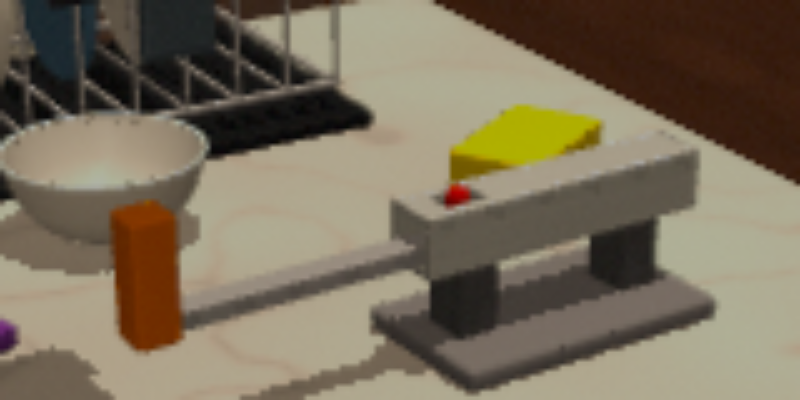

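The dome is up and protruding, at crop (457,195). The grip is free and about 105 mm from where it started, so the rail is about 109 mm out. Blue's pixels are unchanged, and the gripper is clear above.

```bash
python3 -c "
from workcell import env
env.job_done();s=env.state();print(s['time_s'],s['force'])"
```

```text
the job is handed in; nothing more can be done
the job is handed in; nothing more can be done
```

I pulled the orange-gripped rail on the aluminium sleeve out until its red lock button popped up, let go, lifted clear and handed in at about 8 s. No verdict is reported.

- **Rail travel:** In the last side view the grip sits about 105 mm from where it started. It was already about 4 mm out by the sleeve-mouth measurement, so the rail is now about 109 mm out.
- **Lock button:** The red dome stands up in the slot, about 26 mm behind the mouth; the slot's centre is at 30 mm. I saw it standing proud but did not measure its height in mm. I also did not push the rail back to test the lock.
- **Other rails:** The blue grip's outline has not moved (centre within 0.1 px). I left the purple look-alike alone.
- **Robot:** The gripper is open about 90 mm above the grip, and the force reads about 0 N.
- **Disagreements:** The two cameras placed the grip 2.5 mm apart across the rail, which made no difference to the grasp. The top view measured the sleeve 38 mm wide against the 34 mm given, probably because its side face was included.

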